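# Catch the cheese carriage at the stamping mark

## Task

A small cheese stands on a carriage that is held by a gate at the top of a sloping rail. Pull the handle of the gate towards the robot to let the carriage roll, get the fingers ahead of it and catch it gently on its spring bumper: yield along with it so that the bumper is never squeezed hard, bring it to rest with the middle of the carriage level with the post of the stamping mark, and keep it there; the program finishes while the fingers still hold the carriage back at the mark. Do not let it run down to the end of the rail, touch or upset the cheese, shift the mark, or disturb the stamp, jar and brush beside it.

Things in the scene. Friction and masses are not known exactly. Their poses are not given: they have to be found in the camera images.
- rail: Sloping steel rail, 740 mm long, two bars 90 mm apart, fixed to the table but placed and turned differently each time. Origin on the table under its middle; -y points downhill along the rail, +x to the far side, z up. Top of the bars at z = 0.0785 + 0.05 y (slope 0.05).
- rail_end (a point): Middle of the top edge of the rail's lower end stop, a 120 mm wide, 14 mm thick upright plate; 90 mm above the table, at y = -0.372 in the rail's frame. The carriage must not get here.
- carriage: Wooden carriage on four wheels, 126 mm wide (x), 140 mm long (y), the cheese on it. Origin on top of the bars under its middle; axes parallel to the rail's; it stays level. Starts at y = 0.26 in the rail's frame, can roll 470 mm downhill. Underside 22 mm, floor 52 mm, rim 60 mm above the origin.
- deck (a point): Middle of the carriage's floor, 52 mm above its origin. Motion: nominal masses carriage 0.45, cheese 0.45 (each up to 25 percent off), bumper 0.05 kg; pull of the slope 0.49 m/s2, rolling drag 1.15 N per m/s, dry friction 0.05 N. Gains speed with a time constant of about 0.8 s, 0.2 to 0.4 m/s if left alone; never stays on the slope by itself.
- bumper (a joint): Spring travel of the carriage's bumper in m: 0 relaxed, growing as the plate is pushed uphill towards the carriage, solid at 0.035. Spring 90 N/m, damping 2 N s/m. Holding the carriage at rest squeezes it about 0.005; beyond 0.014 is a slam.
- bumper_face (a point): Middle of the downhill face of the bumper, an upright black rubber plate 70 mm wide (across the rail), 66 mm high, 8 mm thick, on a sprung rod ahead of the carriage. Relaxed, this point is at x = 0, y = -0.145, z = 0.056 in the carriage's frame. Catch it here.
- gate (a joint): Angle of the gate's rocker shaft in rad: 0 to 0.05 closed (start), carriage free from about 0.3, fully open at 0.62. Stays where left (friction 0.12 N m). The shaft lies along the rail on the robot's side (x = -0.085, z = 0.07 in the rail's frame); its blade blocks the carriage's front at y = 0.186.
- handle (a point): Centre of the 30 mm black ball on the gate's handle, an upright 12 mm rod on the shaft at y = -0.05 in the rail's frame. The ball is 100 mm above the shaft, 170 mm above the table, and swings towards the robot (-x of the rail) as the gate opens.
- mark: Stamping mark: steel clamp on the rail's far side with an upright post (8 by 12 mm, at x = 0.088, rising 115 mm above the bars). Set anew each time, 0.33 to 0.41 m downhill of the carriage's start. Origin on top of the bars on the centre line, level with the post; axes parallel to the rail's. With the carriage at the mark the two origins coincide.
- cheese: Small cheese wheel, 104 mm across, 45 mm high, origin at the centre of its underside; stands loose on the carriage's floor, its top 97 mm above the carriage's origin.
- stamp: Round hand stamp, 124 mm across with a white upright handle, 114 mm high, standing between robot and rail, to the right; leave alone. Origin under its middle.
- jar: Jar, 70 mm across, 90 mm high, between robot and rail, to the left; leave alone.
- brush: Brush lying on the robot's side of the table, left; leave alone.
Not all that is in view belongs to the job. Leave any green look-alike of the cheese alone.

How it is judged:
By the outcome, as a careful person would: the job done as asked, in the order asked, and still so for the second after the job is handed in, while the arm keeps its last pose, push and grip.
It also fails if it takes over 32 s, if anything falls off the work surface, if the arm or the gripper's body presses on something with over 40 N, if the wrist force passes 120 N, or if a joint passes its speed limit or range.

## Robot

A 7-joint arm with a two-finger parallel gripper is mounted at the origin on the work surface. World frame = base frame: x ahead of the robot, y to its left, z up, the work surface at z = 0. Lengths are in m, angles in rad, forces in N, time in s.
With the tool pointing down it reaches from about 0.425 to 0.925 m from the base axis. Payload 6.8 kg.
Tool frame: the origin (TCP) lies on the centre line of the jaws, within the pads' length; the fingertips stand 8 mm ahead of it and the grasp point (between the pads) lies 11 mm behind it; z points along the fingers, y is the line along which they close (so a half turn about z gives the same grasp; the last joint's range is limited). The gripper opens to 88 mm and grips with 3 to 60 N. Pads are 20 mm wide; open, the fingers measure 115 mm over their backs; the gripper's body (75 mm by 178 mm) begins 61 mm behind the grasp point.
Start: joints at [1.015, 0.477, 0.022, 1.555, -0.011, 1.109, -0.083], TCP at [0.292, -0.608, 0.231] pointing down, gripper open.
Joint ranges: [-2.96, 2.96], [-0.34, 2.1], [-1.41, 1.46], [0.24, 2.44], [-1.37, 4.51], [0.17, 1.92], [-2.96, 2.96]. Speed limits (rad/s): [2.39, 2.39, 3.14, 3.14, 3.14, 3.14, 3.14].

## Interface

Orientations are given as a unit quaternion [x, y, z, w].
In Python, from plant import * gives the robot as it stands.
- The arm moves only by the shell command python3 -m creep 'ROWS' [FORCE]. ROWS is JSON, a list of rows, each an object with "dp": the shift along the tool's x, y, z in mm, a list of three; "delta_rot": the turn, a rotation vector about the tool's x, y, z in degrees, a list of three; "gripper": the finger opening in mm, from 0 to 87.8. A call has exactly 10 rows; each row is the pose to reach, as a shift and turn from the pose commanded when the call began, along the tool's axes at that moment; what a row does not reach only later rows make up. A row lasts 1/12 s, in which the tool goes at most 41.7 mm and 7.16 degrees, less where a joint would pass 70% of its speed; a pose out of reach is approached as far as the arm can. A call with a gripper value outside its range is refused whole. The fingers move at their own pace and stop on an object; FORCE is the grip in N (left out, the last holds). Time passes only in rows, so rows that repeat a pose let the fingers close, or fill a call up. It gives the time, the measured TCP pose, the force, the opening and the grip force at its end, in the units of the state.
- get_state(): the state, without advancing time (a new reading comes with each control period).
- capture(name): name is "scene" or "top"; returns a dict with "pixels" (400x640x3 uint8, red, green, blue), "fov_y" (degrees; the focal length in pixels is half the picture's height over the tangent of half this angle, whatever the lens; pixels are square), "cx", "cy" (the principal point, pixels), "R" (3x3) and "t" (3): a world point X has camera coordinates R X + t. Camera axes: x right, y down, z forward; pixel columns grow to the right and rows downward; lengths in m; the calibration is good to about 2 mm. A picture is of the moment at which its call begins. There is no depth.
- job_done(): hands the job in; it is judged then, once.
The state is a dict: "time": time; "qpos": joint angles; "dq": joint speeds; "tau": joint torques, N m; "tcp_pos": TCP position; "eef_rot": TCP orientation; "ft_force": force on the tool from outside, world axes, zero at the start; "ft_torque": the same for the moment, N m; "gripper_width": finger opening in m; "grip_force": force on a finger pad.
Only numpy, scipy, OpenCV 4.12 (cv2) and the standard library are available. Lean on these libraries where they do the work, as an engineer would, in place of code of your own. Each camera call takes 0.05 s, during which the arm holds its last target. There are 200 camera calls.

## Working session

There is one attempt and no reset: what is moved stays moved. The work goes in short steps, Python scripts to look and compute and a shell command to move; the robot and the scene stay as the last step left them, time stands still between calls to the robot, and variables do not carry over. Pictures are saved under pics/ and viewed, at most 10 in all, crops included, and the job is handed in when it is done.

```bash
mkdir -p pics; ls
cat > h.py <<'E'
from plant import *
import numpy as np, cv2, json
def cam(n,save=None):
    c=capture(n)
    if save: cv2.imwrite('pics/'+save,c['pixels'][:,:,::-1])
    return c
def ray(c,u,v):
    f=200/np.tan(np.radians(c['fov_y'])/2)
    R=np.array(c['R']);t=np.array(c['t'])
    d=R.T@np.array([(u-c['cx'])/f,(v-c['cy'])/f,1.0]);return -R.T@t,d
def onz(c,u,v,z):
    o,d=ray(c,u,v);return o+d*(z-o[2])/d[2]
def tri(a,b):
    (o1,d1),(o2,d2)=a,b
    A=np.stack([d1,-d2],1);s=np.linalg.lstsq(A,o2-o1,rcond=None)[0]
    p,q=o1+s[0]*d1,o2+s[1]*d2
    return (p+q)/2,np.linalg.norm(p-q)
def proj(c,X):
    f=200/np.tan(np.radians(c['fov_y'])/2)
    p=np.array(c['R'])@X+np.array(c['t']);return np.array([c['cx'],c['cy']])+f*p[:2]/p[2]
E
python3 - <<'E'
from h import *
for n in('scene','top'):
    c=cam(n,n+'0.png');print(n,c['fov_y'],c['cx'],c['cy'],np.round(c['R'],3).tolist(),np.round(c['t'],3))
s=get_state();print(s['time'],s['tcp_pos'],s['eef_rot'],s['gripper_width'])
E
```

```text
pics
scene 44.477948831517125 313.2425847386524 197.9612813273421 [[0.074, 0.997, 0.001], [0.544, -0.04, -0.838], [-0.836, 0.063, -0.545]] [-0.138 -0.151  1.886]
top 42.715413524118944 321.99915237441814 203.16675982298278 [[-0.011, -1.0, -0.003], [-0.973, 0.012, -0.231], [0.231, 0.0, -0.973]] [0.088 0.534 1.699]
0.1 [ 0.29201019 -0.60797952  0.22978015] [ 9.75039720e-01  2.22028961e-01 -2.51046734e-04 -7.88757629e-04] 0.08751304437011599
```

View pics/scene0.png

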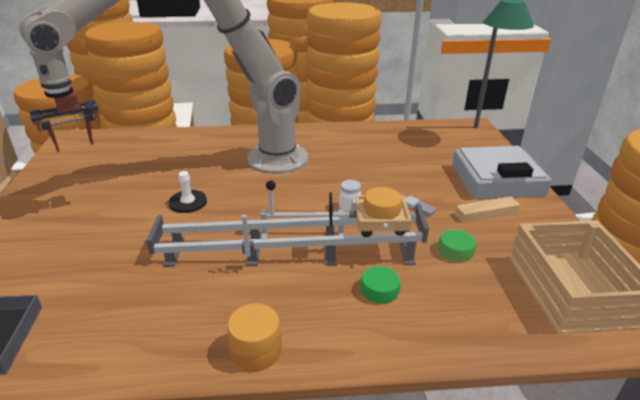

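View pics/top0.png

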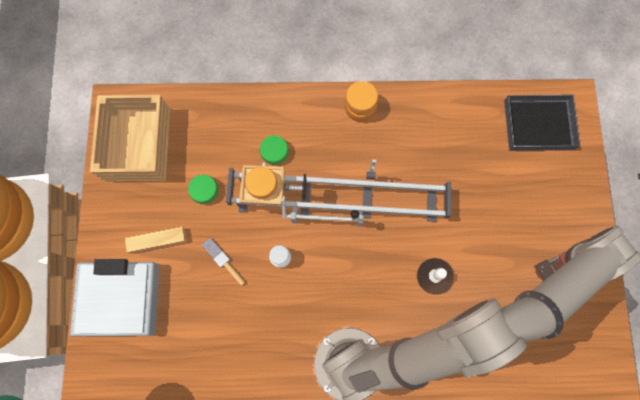

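The scene picture shows the robot at the back, the carriage with cheese at (382,208), the gate blade near (331,210), handle ball at (271,185), mark post at (246,232), and the rail's end stop at (155,235). The top picture shows the carriage at (262,185), the ball at (355,214), the mark at (372,170) and the end stop at (448,200). Next I'll take enlarged crops.

Run:
```python
import cv2
a=cv2.imread('pics/scene0.png')[160:280,140:440];cv2.imwrite('pics/s1.png',cv2.resize(a,(750,300),interpolation=cv2.INTER_CUBIC))
a=cv2.imread('pics/top0.png')[140:240,215:465];cv2.imwrite('pics/t1.png',cv2.resize(a,(750,300),interpolation=cv2.INTER_CUBIC))
cv2.imwrite('pics/both.png',cv2.vconcat([cv2.imread('pics/s1.png'),cv2.imread('pics/t1.png')]))
```

```text
(no output)
```

View pics/both.png

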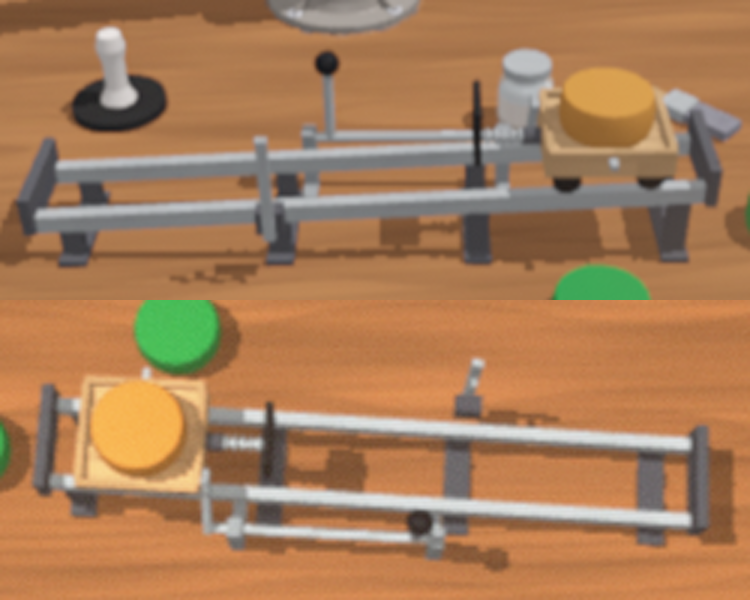

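The scene crop (2.5x) shows the ball at (326,63), the post top at (261,140) and the bumper plate at (477,120). The top crop (3x) shows the ball at (420,222), the post tip at (477,61), the bumper plate from (270,104) to (266,180) and the stop's top edge from (700,130) to (700,228).

```bash
cat > m.py <<'E'
from h import *
s=cam('scene');t=cam('top')
S=lambda u,v:ray(s,140+u/2.5,160+v/2.5)
T=lambda u,v:ray(t,215+u/3,140+v/3)
def TZ(u,v,z): return onz(t,215+u/3,140+v/3,z)
def SZ(u,v,z): return onz(s,140+u/2.5,160+v/2.5,z)
P=lambda n,x:print(n,np.round(x,4))
for n,a,b in [('ball',(326,63),(420,222)),('post',(261,140),(477,61)),('endA',(50,143),(700,228)),('stampTop',(110,32),None),('plateTop',(477,82),(270,142))]:
    if b: x,e=tri(S(*a),T(*b));print(n,np.round(x,4),round(e,4))
# bar centre lines top face
bars={}
for n,pts in dict(far=[(260,419),(690,443)],near=[(260,496),(690,519)]).items():
    q=[]
    for (u,v) in pts:
        yr=.0 if u<400 else -.34
        yr={260:.13,690:-.35}[u]
        q.append(TZ(u,v-300,.0785+.05*yr))
    bars[n]=q;P(n,np.array(q))
d=sum((q[0]-q[1]) for q in bars.values());d=d[:2]/np.linalg.norm(d[:2]);P('uphill',d)
for n,q in bars.items(): P(n,np.degrees(np.arctan2(*(q[0]-q[1])[[0,1]])))
P('endTop',[TZ(702,128,.09),TZ(702,228,.09)])
P('carr rim',[TZ(82,77,.1515),TZ(207,80,.1515),TZ(203,190,.1515),TZ(77,187,.1515)])
P('platetop',[TZ(270,104,.168),TZ(266,180,.168)])
P('platetopS',[SZ(477,82,.168)])
E
python3 m.py
```

```text
ball [ 0.4726 -0.0216  0.1715] 0.0037
post [ 0.6464 -0.0867  0.1895] 0.0041
endA [ 0.4809 -0.344   0.0822] 0.0017
plateTop [0.5579 0.1401 0.1922] 0.0082
far [[ 0.6139  0.151   0.085 ]
 [ 0.586  -0.3455  0.061 ]]
near [[ 0.5233  0.1512  0.085 ]
 [ 0.4961 -0.3395  0.061 ]]
uphill [0.0558 0.9984]
far 3.2199
near 3.1757
endTop [[ 0.5958 -0.3531  0.09  ]
 [ 0.4794 -0.3451  0.09  ]]
carr rim [[0.6456 0.3455 0.1515]
 [0.6404 0.2069 0.1515]
 [0.5153 0.2105 0.1515]
 [0.5203 0.3478 0.1515]]
platetop [[0.607  0.1366 0.168 ]
 [0.5216 0.1412 0.168 ]]
platetopS [[0.5201 0.1487 0.168 ]]
```

```bash
python3 -m creep '[{"dp":[23,-21,0],"delta_rot":[0,0,-3],"gripper":40},{"dp":[46,-42,0],"delta_rot":[0,0,-6],"gripper":40},{"dp":[70,-63,0],"delta_rot":[0,0,-9],"gripper":40},{"dp":[93,-84,0],"delta_rot":[0,0,-12],"gripper":40},{"dp":[116,-105,0],"delta_rot":[0,0,-15],"gripper":40},{"dp":[139,-127,0],"delta_rot":[0,0,-18],"gripper":40},{"dp":[162,-148,0],"delta_rot":[0,0,-21],"gripper":40},{"dp":[186,-169,0],"delta_rot":[0,0,-24],"gripper":40},{"dp":[209,-190,0],"delta_rot":[0,0,-27],"gripper":40},{"dp":[232,-211,0],"delta_rot":[0,0,-30],"gripper":40}]' 20
cat >> h.py <<'E'
from scipy.spatial.transform import Rotation as Ro
O=np.array([.5612,.0215]);D=np.array([.0558,.9984]);X=np.array([.9984,-.0558])
def to(rx,ry,z):
    s=get_state();R=Ro.from_quat(s['eef_rot']);W=np.r_[O+rx*X+ry*D,z]
    G=Ro.from_matrix(np.array([np.r_[D,0],np.r_[X,0],[0,0,-1]]).T)
    r=s['tcp_pos'][:2]-O
    print('t',s['time'],'rail xy',np.round([r@X,r@D,s['tcp_pos'][2]],4),'dp',np.round(1e3*R.inv().apply(W-s['tcp_pos']),1),'rot',np.round(np.degrees((R.inv()*G).as_rotvec()),2),'F',np.round(s['ft_force'],2),'w',s['gripper_width'])
E
python3 -c "
from h import *
to(-.031,-.05,.23)"
```

```text
time: 1.03
tcp_pos: [0.4103, -0.3163, 0.2307]
eef_rot: [0.884, 0.468, -0.0, 0.0]
ft_force: [0.6, -0.6, -0.1]
gripper_width: 0.0404
grip_force: 0.0
t 1.0333 rail xy [-0.1318 -0.3457  0.2307] dp [305.4 -65.8   0.6] rot [ 0.0e+00  1.0e-02 -3.1e+01] F [ 0.56 -0.61 -0.09] w 0.04037032933481591
```

```bash
python3 -m creep '[{"dp":[34,-7,0],"delta_rot":[0,0,-4],"gripper":40},{"dp":[68,-15,0],"delta_rot":[0,0,-8],"gripper":40},{"dp":[102,-22,0],"delta_rot":[0,0,-12],"gripper":40},{"dp":[136,-29,0],"delta_rot":[0,0,-16],"gripper":40},{"dp":[170,-37,0],"delta_rot":[0,0,-20],"gripper":40},{"dp":[204,-44,0],"delta_rot":[0,0,-24],"gripper":40},{"dp":[238,-51,0],"delta_rot":[0,0,-28],"gripper":40},{"dp":[272,-59,0],"delta_rot":[0,0,-31],"gripper":40},{"dp":[305,-66,0],"delta_rot":[0,0,-31],"gripper":40},{"dp":[305,-66,0],"delta_rot":[0,0,-31],"gripper":40}]'
python3 -c "
from h import *
to(-.031,-.05,.126)
cam('top','t2.png');cam('scene','s2.png')
a=cv2.imread('pics/s2.png')[120:280,140:440];b=cv2.imread('pics/t2.png')[140:240,215:465]
cv2.imwrite('pics/b2.png',cv2.vconcat([cv2.resize(a,(600,320)),cv2.resize(b,(600,240))]))"
```

```text
time: 1.87
tcp_pos: [0.5295, -0.021, 0.2312]
eef_rot: [0.724, 0.69, 0.002, -0.001]
ft_force: [0.6, 0.8, -0.1]
gripper_width: 0.0399
grip_force: 0.0
t 1.8667 rail xy [-0.0293 -0.0442  0.2312] dp [ -6.2  -1.9 105.1] rot [ 0.11 -0.23  0.38] F [ 0.57  0.83 -0.09] w 0.03987113419338821
```

View pics/b2.png

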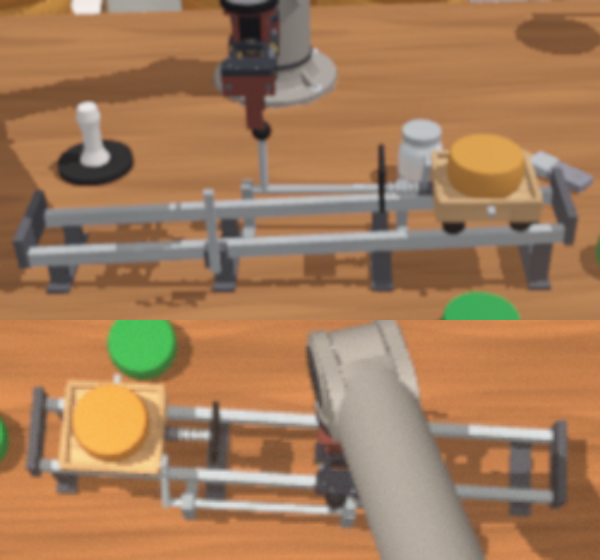

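The picture shows the gripper above the rail side of the ball; fingers at about (256,115) and the ball at (262,130) in the scene half. The carriage is still behind the gate.

```bash
python3 -c "
from h import *
to(-.026,-.05,.126)"
python3 -m creep '[{"dp":[-3,2,0],"delta_rot":[0,0,0],"gripper":40},{"dp":[-3,4,15],"delta_rot":[0,0,0],"gripper":40},{"dp":[-3,4,35],"delta_rot":[0,0,0],"gripper":40},{"dp":[-3,4,55],"delta_rot":[0,0,0],"gripper":40},{"dp":[-3,4,75],"delta_rot":[0,0,0],"gripper":40},{"dp":[-3,4,95],"delta_rot":[0,0,0],"gripper":40},{"dp":[-3,4,104],"delta_rot":[0,0,0],"gripper":40},{"dp":[-3,4,104],"delta_rot":[0,0,0],"gripper":40},{"dp":[-3,4,104],"delta_rot":[0,0,0],"gripper":40},{"dp":[-3,4,104],"delta_rot":[0,0,0],"gripper":40}]'
python3 -c "
from h import *
to(-.026,-.05,.126)"
```

```text
t 1.9667 rail xy [-0.0307 -0.0506  0.2305] dp [  0.6   4.7 104.5] rot [-0.01 -0.02  0.03] F [-0.89 -0.27 -0.82] w 0.03979718518817349
time: 2.8
tcp_pos: [0.5322, -0.0326, 0.1278]
eef_rot: [0.728, 0.686, 0.001, 0.001]
ft_force: [1.0, 0.2, 0.1]
gripper_width: 0.0403
grip_force: 0.0
t 2.8 rail xy [-0.0259 -0.0556  0.1278] dp [ 5.6 -0.1  1.8] rot [ 0.1   0.01 -0.2 ] F [1.02 0.22 0.12] w 0.040273518454141184
```

```bash
python3 -m creep '[{"dp":[0,-12,0],"delta_rot":[0,0,0],"gripper":40},{"dp":[0,-25,0],"delta_rot":[0,0,0],"gripper":40},{"dp":[0,-45,0],"delta_rot":[0,0,0],"gripper":40},{"dp":[0,-62,0],"delta_rot":[0,0,0],"gripper":40},{"dp":[0,-62,0],"delta_rot":[0,0,0],"gripper":40},{"dp":[0,-20,0],"delta_rot":[0,0,0],"gripper":40},{"dp":[0,20,0],"delta_rot":[0,0,0],"gripper":40},{"dp":[0,26,0],"delta_rot":[0,0,0],"gripper":40},{"dp":[0,26,0],"delta_rot":[0,0,0],"gripper":40},{"dp":[0,26,0],"delta_rot":[0,0,0],"gripper":40}]'
python3 -c "
from h import *
to(0,-.0535,.126)
cam('top','t3.png')
a=cv2.imread('pics/t3.png')[140:240,215:465]
cv2.imwrite('pics/b3.png',cv2.resize(a,(750,300),interpolation=cv2.INTER_CUBIC))"
```

```text
time: 3.63
tcp_pos: [0.5572, -0.0334, 0.1272]
eef_rot: [0.727, 0.686, 0.0, 0.0]
ft_force: [-1.0, 0.2, -0.4]
gripper_width: 0.0401
grip_force: 0.0
t 3.6333 rail xy [-0.0009 -0.0551  0.1272] dp [1.6 0.9 1.2] rot [ 0.01 -0.   -0.15] F [-1.05  0.2  -0.38] w 0.040083161684342776
```

View pics/b3.png

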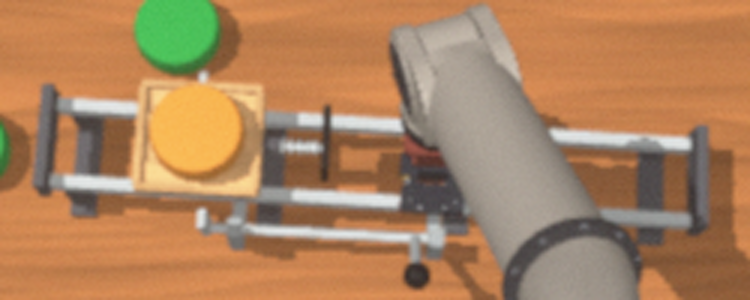

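The gate is open (ball at (415,275)) and the carriage is rolling; its downhill edge is at column 263 and the bumper at 326, so it has gone about 63 mm. The fingers wait at the centre line. One more tracking picture to get the speed.

```bash
cat >> h.py <<'E'
def shift(img):
    a=cv2.imread('pics/top0.png');tp=a[165:205,236:287]
    r=cv2.matchTemplate(img[155:220,:],tp,cv2.TM_CCOEFF_NORMED)
    _,m,_,(x,y)=cv2.minMaxLoc(r);l,c,n=r[y,x-1:x+2]
    return x+.5*(l-n)/(l-2*c+n)-236,y-10,m
def travel(c,img):
    dx,dy,m=shift(img);z=.165
    u,v=262,186
    p=onz(c,u,v,z+.009);q=onz(c,u+dx,v+dy,z+.009-.05*.1)
    return round(float((p-q)[:2]@D),4),round(float(m),3)
E
python3 -c "
from h import *
t=get_state()['time'];c=cam('top','t4.png');print(t,travel(c,cv2.imread('pics/t3.png')),travel(c,cv2.imread('pics/t4.png')))
to(0,-.0535,.126)"
```

```text
3.6833 (0.0622, 0.913) (0.071, 0.914)
t 3.7333 rail xy [-0.0021 -0.0552  0.1269] dp [1.7 2.1 0.9] rot [-0.05  0.02 -0.13] F [ 0.07  0.83 -0.2 ] w 0.04021511876836866
```

```bash
python3 -m creep '[{"dp":[0,0,0],"delta_rot":[0,0,0],"gripper":40},{"dp":[-3,0,0],"delta_rot":[0,0,0],"gripper":40},{"dp":[-9,0,0],"delta_rot":[0,0,0],"gripper":40},{"dp":[-22,0,0],"delta_rot":[0,0,0],"gripper":40},{"dp":[-39,0,0],"delta_rot":[0,0,0],"gripper":40},{"dp":[-56.5,0,0],"delta_rot":[0,0,0],"gripper":40},{"dp":[-75,0,0],"delta_rot":[0,0,0],"gripper":40},{"dp":[-92.5,0,0],"delta_rot":[0,0,0],"gripper":40},{"dp":[-109,0,0],"delta_rot":[0,0,0],"gripper":40},{"dp":[-124,0,0],"delta_rot":[0,0,0],"gripper":40}]'
python3 -c "
from h import *
to(0,-.253,.126)"
```

```text
time: 4.57
tcp_pos: [0.5494, -0.1602, 0.1266]
eef_rot: [0.728, 0.685, -0.0, 0.0]
ft_force: [0.6, 0.7, -0.8]
gripper_width: 0.0402
grip_force: 0.0
t 4.5667 rail xy [-0.0017 -0.182   0.1266] dp [-70.9   2.    0.6] rot [-0.02  0.05 -0.25] F [ 0.61  0.67 -0.77] w 0.04019160987768157
```

```bash
cat > sim.py <<'E'
import numpy as np
past=[0,3,9,22,39,56.5,75,92.5,109,124]
def run(fut,s0,v0,m,gap0):
    rows=np.r_[0,past,[124+x for x in fut],[124+fut[-1]]*12]/1e3
    T=np.arange(len(rows))/12; dt=.0005; b=-gap0; v=v0; q0=0; mx=[0,0]; fp=0
    for i in range(int(T[-1]/dt)):
        t=i*dt; f=np.interp(t,T,rows)*1.02; vf=(np.interp(t+dt,T,rows)-np.interp(t,T,rows))*1.02/dt
        sq=b-f; F=0
        if sq>0: F=max(0,90*sq+2*(v-vf))
        a=.49-(1.15*v+.05*np.sign(v)+F)/m
        v+=a*dt;b+=v*dt
        k=int(t>.8333); mx[k]=max(mx[k],sq)
        if abs(t-.8333)<dt/2: e=(sq,v)
    return np.round(1e3*np.array([e[0],e[1],mx[0],mx[1],sq]),1)
futs={'a':[15,28.5,40,49.5,57,63,67,69.5,71,71],'b':[16,32,46.5,59,70,79,86,90,92,92],'c':[17,33,47,58,67,73,77,79,79,79],'d':[17.5,35,51,65,77,86,92,95,96,96]}
for n,f in futs.items():
    print(n)
    for m in(.72,.95,1.17):
        for g in(.070,.078,.086):
            for v0 in (.185,.205):
                print(m,g,v0,run(f,0,v0,m,g)) if n in 'a' or g!=.078 else 0
E
python3 sim.py
```

```text
a
0.72 0.07 0.185 [-13.1 242.6   0.   10.2   3.8]
0.72 0.07 0.205 [ -3.9 247.9   0.    7.8   3.8]
0.72 0.078 0.185 [-21.1 242.6   0.   11.8   4.2]
0.72 0.078 0.205 [-11.9 247.9   0.   10.    3.7]
0.72 0.086 0.185 [-29.1 242.6   0.   13.2   4.4]
0.72 0.086 0.205 [-19.9 247.9   0.   11.8   4. ]
0.95 0.07 0.185 [  8.9 228.2   8.9  10.2   4.6]
0.95 0.07 0.205 [  8.8 166.2   9.1   8.8   5.3]
0.95 0.078 0.185 [  3.9 282.1   3.8  11.7   4.9]
0.95 0.078 0.205 [ 10.  217.7  10.   10.7   4.6]
0.95 0.086 0.185 [ -3.9 297.1   0.   13.8   4.9]
0.95 0.086 0.205 [  6.  276.    5.9  11.9   4.9]
1.17 0.07 0.185 [ 13.  172.6  13.1  13.    6.4]
1.17 0.07 0.205 [  8.9 146.4  10.9  11.6   5.9]
1.17 0.078 0.185 [ 14.  222.4  14.   14.9   6.6]
1.17 0.078 0.205 [ 13.4 163.   13.7  13.4   6.4]
1.17 0.086 0.185 [ 11.1 278.3  11.   16.3   6.7]
1.17 0.086 0.205 [ 15.1 209.7  15.1  15.5   6.7]
b
0.72 0.07 0.185 [-13.1 242.6   0.    8.5   3.8]
0.72 0.07 0.205 [ -3.9 247.9   0.    6.9   3.5]
0.72 0.086 0.185 [-29.1 242.6   0.   12.1   3.6]
0.72 0.086 0.205 [-19.9 247.9   0.   10.1   4.3]
0.95 0.07 0.185 [  8.9 228
[... 829 characters left out ...]
 10.9  15.3   6.5]
1.17 0.086 0.185 [ 11.1 278.4  11.   14.1   6.9]
1.17 0.086 0.205 [ 15.1 209.7  15.1  15.1   6.5]
d
0.72 0.07 0.185 [-13.1 242.6   0.    9.6   4.2]
0.72 0.07 0.205 [ -3.9 247.9   0.    6.4   3.6]
0.72 0.086 0.185 [-29.1 242.6   0.   14.6   4.2]
0.72 0.086 0.205 [-19.9 247.9   0.   11.8   3.7]
0.95 0.07 0.185 [  8.9 228.2   8.9  12.    5.7]
0.95 0.07 0.205 [  8.8 166.3   9.1  13.7   5.5]
0.95 0.086 0.185 [ -3.9 297.1   0.    9.5   5.1]
0.95 0.086 0.205 [  6.  276.1   5.9  11.4   5.7]
1.17 0.07 0.185 [ 13.  172.6  13.1  17.2   5.8]
1.17 0.07 0.205 [  8.9 146.4  10.9  17.8   5.8]
1.17 0.086 0.185 [ 11.1 278.4  11.   14.9   6.2]
1.17 0.086 0.205 [ 15.1 209.7  15.1  17.    5.8]
```

```bash
python3 -m creep '[{"dp":[-16,0,0],"delta_rot":[0,0,0],"gripper":40},{"dp":[-32,0,0],"delta_rot":[0,0,0],"gripper":40},{"dp":[-46,0,0],"delta_rot":[0,0,0],"gripper":40},{"dp":[-58,0,0],"delta_rot":[0,0,0],"gripper":40},{"dp":[-68,0,0],"delta_rot":[0,0,0],"gripper":40},{"dp":[-76,0,0],"delta_rot":[0,0,0],"gripper":40},{"dp":[-82,0,0],"delta_rot":[0,0,0],"gripper":40},{"dp":[-86,0,0],"delta_rot":[0,0,0],"gripper":40},{"dp":[-87,0,0],"delta_rot":[0,0,0],"gripper":40},{"dp":[-87,0,0],"delta_rot":[0,0,0],"gripper":40}]'
python3 -c "
from h import *
to(0,-.253,.126)
t=get_state()['time'];c=cam('top','t5.png');print(t,travel(c,cv2.imread('pics/t5.png')));cam('scene','s5.png')
t=get_state()['time'];c=cam('top','t6.png');print(t,travel(c,cv2.imread('pics/t6.png')))
a=cv2.imread('pics/s5.png')[160:280,140:440];b=cv2.imread('pics/t6.png')[140:240,215:465]
cv2.imwrite('pics/b5.png',cv2.vconcat([cv2.resize(a,(750,300),interpolation=cv2.INTER_CUBIC),cv2.resize(b,(750,300),interpolation=cv2.INTER_CUBIC)]))
to(0,-.253,.126)"
```

```text
time: 5.4
tcp_pos: [0.5452, -0.244, 0.1266]
eef_rot: [0.727, 0.686, 0.0, -0.0]
ft_force: [0.1, -0.6, -0.3]
gripper_width: 0.04
grip_force: 0.3
t 5.4 rail xy [-0.0012 -0.2659  0.1266] dp [13.   1.2  0.6] rot [-0.   -0.01 -0.13] F [ 0.09 -0.56 -0.25] w 0.03999259796869363
5.4 (0.3724, 0.848)
5.5 (0.3705, 0.857)
t 5.55 rail xy [-0.0011 -0.2653  0.1267] dp [12.4  1.1  0.7] rot [ 0.   -0.02 -0.09] F [-0.02 -0.85  0.21] w 0.04030747526048792
```

View pics/b5.png

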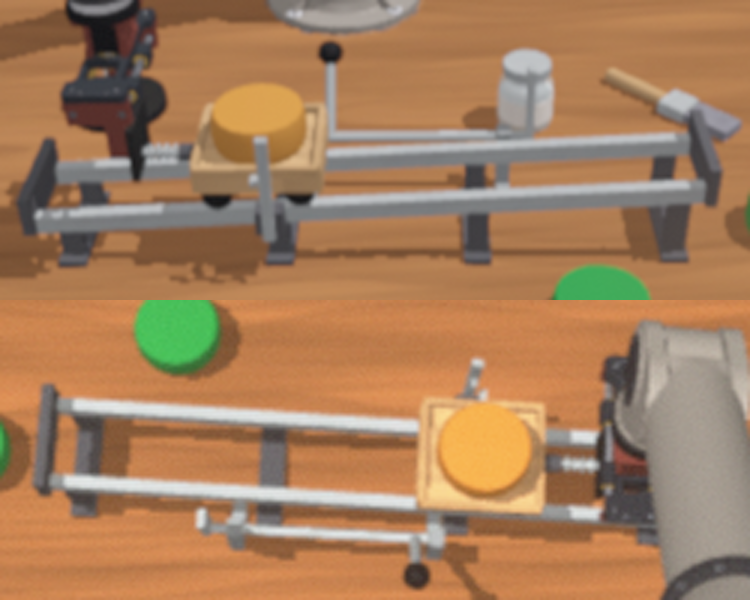

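The carriage rests on the fingers just past the mark. In the scene crop the post is at (262,185) and the carriage spans 192–326. In the top crop the rim spans columns 421–543 and the post tip is at (477,61). Zooming in to measure the offset.

```bash
python3 -c "
from h import *
to(0,-.253,.126)
t=get_state()['time'];c=cam('top','t7.png');print(t,travel(c,cv2.imread('pics/t7.png')));cam('scene','s7.png')
a=cv2.imread('pics/s7.png')[190:260,210:280];b=cv2.imread('pics/t7.png')[150:220,345:415]
f=lambda a:cv2.resize(a,(400,400),interpolation=cv2.INTER_NEAREST)
cv2.imwrite('pics/b7.png',cv2.hconcat([f(a),f(b)]))"
```

```text
t 5.55 rail xy [-0.0011 -0.2653  0.1267] dp [12.4  1.1  0.7] rot [ 0.   -0.02 -0.09] F [-0.02 -0.85  0.21] w 0.04030747526048792
5.55 (0.3693, 0.855)
```

View pics/b7.png

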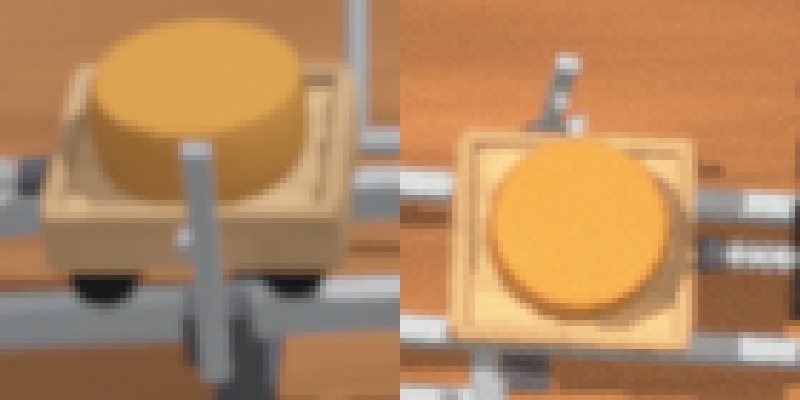

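```bash
python3 -c "
from h import *
s=cam('scene');t=cam('top');k=400/70
print(get_state()['time'])
def rl(p): r=p[:2]-O;return np.round([r@X,r@D,p[2]],4)
S=lambda u,v:ray(s,210+u/k,190+v/k)
T=lambda u,v:ray(t,345+(u-400)/k,150+v/k)
for n,a,b in [('peg',(186,238),(574,126)),('post',(197,150),(568,62))]:
    p,e=tri(S(*a),T(*b));print(n,rl(p),round(e,4))
Z=lambda u,v,z:onz(t,345+(u-400)/k,150+v/k,z)
z=.0785-.0055+.06
q=[Z(462,131,z),Z(698,140,z),Z(690,350,z),Z(452,341,z)];print('rim',[rl(x) for x in q],rl(sum(q)/4))
print('post top',rl(Z(568,62,.188)),'peg',rl(Z(574,126,z-.01)))
Y=lambda u,v,z:onz(s,210+u/k,190+v/k,z)
print('scene post',rl(Y(197,150,.188)),'peg',rl(Y(186,238,z-.01)),'front corners rim',rl(Y(46,216,z)),rl(Y(348,208,z)))
print('cheese?',rl(Z(579,226,.17)))
"
```

```text
5.75
peg [ 0.0713 -0.1149  0.1253] 0.0039
post [ 0.0898 -0.1041  0.1879] 0.0055
rim [array([ 0.0632, -0.0506,  0.133 ]), array([ 0.0637, -0.1888,  0.133 ]), array([-0.0624, -0.1856,  0.133 ]), array([-0.0632, -0.0485,  0.133 ])] [ 0.0003 -0.1184  0.133 ]
post top [ 0.0901 -0.1068  0.188 ] peg [ 0.0722 -0.117   0.123 ]
scene post [ 0.0902 -0.1012  0.188 ] peg [ 0.0684 -0.1134  0.123 ] front corners rim [ 0.0638 -0.1775  0.133 ] [ 0.0599 -0.0386  0.133 ]
cheese? [-0.0014 -0.1167  0.17  ]
```

The peg on the carriage is at (186,238) and the post tip at (197,150) in the scene half. In the top half they are at (574,126) and (568,62). The carriage is about 10.5 mm past the mark, so I'll push it gently back.

```bash
python3 -m creep '[{"dp":[0.5,0,0],"delta_rot":[0,0,0],"gripper":40},{"dp":[1.5,0,0],"delta_rot":[0,0,0],"gripper":40},{"dp":[2.8,0,0],"delta_rot":[0,0,0],"gripper":40},{"dp":[4.2,0,0],"delta_rot":[0,0,0],"gripper":40},{"dp":[5.6,0,0],"delta_rot":[0,0,0],"gripper":40},{"dp":[7,0,0],"delta_rot":[0,0,0],"gripper":40},{"dp":[8.3,0,0],"delta_rot":[0,0,0],"gripper":40},{"dp":[9.4,0,0],"delta_rot":[0,0,0],"gripper":40},{"dp":[10.2,0,0],"delta_rot":[0,0,0],"gripper":40},{"dp":[10.5,0,0],"delta_rot":[0,0,0],"gripper":40}]' >/dev/null
python3 -m creep '[{"dp":[0,0,0],"delta_rot":[0,0,0],"gripper":40},{"dp":[0,0,0],"delta_rot":[0,0,0],"gripper":40},{"dp":[0,0,0],"delta_rot":[0,0,0],"gripper":40},{"dp":[0,0,0],"delta_rot":[0,0,0],"gripper":40},{"dp":[0,0,0],"delta_rot":[0,0,0],"gripper":40},{"dp":[0,0,0],"delta_rot":[0,0,0],"gripper":40},{"dp":[0,0,0],"delta_rot":[0,0,0],"gripper":40},{"dp":[0,0,0],"delta_rot":[0,0,0],"gripper":40},{"dp":[0,0,0],"delta_rot":[0,0,0],"gripper":40},{"dp":[0,0,0],"delta_rot":[0,0,0],"gripper":40}]'
python3 -c "
from h import *
to(0,-.253,.126)
for i in range(3):
  t=get_state()['time'];c=cam('top','t8.png');print(t,travel(c,cv2.imread('pics/t8.png')))
cam('scene','s8.png')
a=cv2.imread('pics/s8.png')[190:260,210:280];b=cv2.imread('pics/t8.png')[150:220,345:415]
f=lambda a:cv2.resize(a,(400,400),interpolation=cv2.INTER_NEAREST)
cv2.imwrite('pics/b8.png',cv2.hconcat([f(a),f(b)]))"
```

```text
time: 7.42
tcp_pos: [0.5457, -0.2336, 0.1267]
eef_rot: [0.727, 0.686, -0.0, -0.0]
ft_force: [0.3, -0.2, 1.0]
gripper_width: 0.0403
grip_force: 0.2
t 7.4167 rail xy [-0.0013 -0.2556  0.1267] dp [2.6 1.3 0.7] rot [-0.    0.   -0.14] F [ 0.31 -0.17  1.03] w 0.04032116561538293
7.4167 (0.3596, 0.86)
7.4667 (0.3595, 0.859)
7.5167 (0.3596, 0.859)
```

View pics/b8.png

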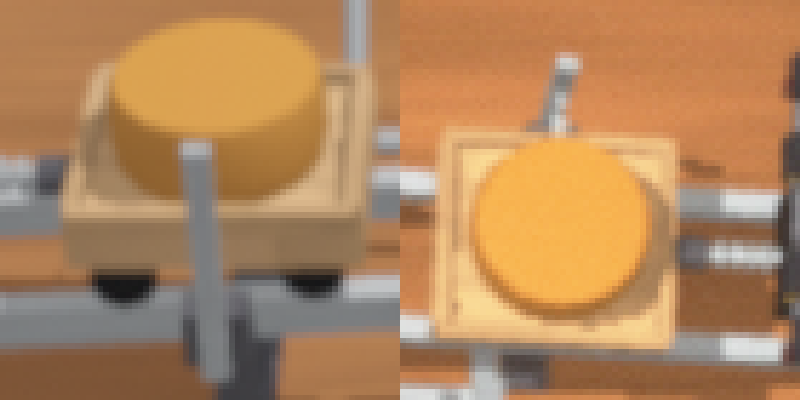

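The peg now sits directly in line with the post in both views: in the top half at (557,126), and hidden behind the post in the scene half. The carriage is still, the fingers hold it and the cheese stands upright.

```bash
python3 -c "
from plant import *
print(job_done())"
```

```text
the job is handed in; nothing more can be done
None
```

I handed the job in with the carriage at rest at the mark, within about 2 mm by the two camera views, the fingers holding it on its bumper and the cheese standing. It overran the mark by about 10 mm and was pushed gently back, and I could not measure the peak bumper squeeze during the catch.

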